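Check washed tube adapters on the gauge and put the good ones away

ROBOT

A 6-joint arm with a two-finger parallel gripper is mounted at the origin on the work surface. World frame = base frame: x ahead of the robot, y to its left, z up, the work surface at z = 0. Lengths are in mm, angles in rad, forces in N, time in s.
With the tool pointing down it reaches from about 275 to 750 mm from the base axis. Payload 10.2 kg.
Tool frame: the origin (TCP) lies midway between the tips of the shut fingers; the grasp point (between the pads) lies manip.grasp_offset behind it (manip.grasp_offset is the distance from the TCP to the grasp point, in mm); z points along the fingers, y is the line along which they close (so a half turn about z gives the same grasp; the last joint's range is limited). The gripper opens to 85 mm and grips with 20 to 120 N. Pads are 22 mm wide; open, the fingers measure 114 mm over their backs; the gripper's body (76 mm by 85 mm) begins 54 mm behind the grasp point. The pads swing forward as they close: fully open they stand 13 mm farther back than shut.
Start: joints at [-1.333, 0.313, 1.498, -0, 1.331, -0.223], TCP at [233.438, -470.253, 231.294] pointing down, gripper open.
Joint ranges: [-2.94, 2.94], [-0.97, 2.17], [0.19, 2.56], [-1.23, 4.37], [0.02, 3.11], [-2.88, 2.88]. Speed limits (rad/s): [2.39, 2.39, 3.01, 3.14, 3.14, 3.14].

INTERFACE

Orientations are given as a unit quaternion [x, y, z, w].
In Python, from rig import manip, viewer gives the robot as it stands.
- The arm moves only by the shell command python3 -m crank 'ROWS' [OPENING] [FORCE]. ROWS is JSON, a list of rows, each a list of 4 numbers: the shift along the tool's x, y, z in m, then the turn about the tool's z in rad. A call has 1 to 5 rows; each row is the pose to reach, as a shift and turn from the pose commanded when the call began, along the tool's axes at that moment; what a row does not reach only later rows make up. A row lasts 1/10 s, in which the tool goes at most 50 mm and 8.59 degrees, less where a joint would pass 70% of its speed; a pose out of reach is approached as far as the arm can. A call with a gripper value outside its range is refused whole. OPENING is the closure, from 0 (fully open) to 1 (shut), set as the call begins (- or left out, the last holds). The fingers move at their own pace and stop on an object; FORCE is the grip in N (left out, the last holds). Time passes only in rows, so rows that repeat a pose let the fingers close. It gives the time, the measured TCP pose, the force, the opening and the grip force at its end, in the units of the state.
- manip.observe(): the state, without advancing time (a new reading comes with each control period).
- viewer.grab_frame(name): name is "scene" or "top"; returns (picture, depth): 384x512x3 uint8, red, green, blue; 384x512 float32, mm along the optical axis (not along the pixel's ray), 0 where there is no reading.
- viewer.camera_info(name): a dict with "fx", "fy", "cx", "cy" (pixels), "R" (3x3) and "t" (3): a world point X has camera coordinates R X + t. Camera axes: x right, y down, z forward; pixel columns grow to the right and rows downward; lengths in mm; the calibration is good to about 2 mm. A picture is of the moment at which its call begins. camera_info takes no time and is no camera call.
- manip.job_done(): hands the job in; it is judged then, once.
The state is a dict: "time": time; "joint_positions": joint angles; "dq": joint speeds; "joint_torque": joint torques, N m; "ee_pos": TCP position; "ee_rot": TCP orientation; "wrist_force": force on the tool from outside, world axes, zero at the start; "wrist_torque": the same for the moment, N m; "width": finger opening in mm; "grasp_force": force on a finger pad.
Only numpy, scipy, OpenCV 4.12 (cv2) and the standard library are available. Lean on these libraries where they do the work, as an engineer would, in place of code of your own. Each camera call takes 0.05 s, during which the arm holds its last target. There are 200 camera calls.

TASK

Take the washed tube adapters one by one along their row on the blotting sheet, beginning at the end next to the gauge and tray, and slide each mouth down onto the gauge pin: one that slides right down onto the gauge's foot is good and is stood in the white case, one that sticks part-way is a reject and is stood in the shallow metal tray. When all are sorted, close the lid of the case, then swing the hook round until it rests on the lid's stud. Leave the glove box, beaker and vortex mixer where they are.

Things in the scene. Friction and masses are not known exactly. Their poses are not given: they have to be found in the camera images.
- adapter_1a: at place 1 of the row: grey plastic tube adapter, about 120 g: a round cup standing mouth down, 65 mm tall, body 48 mm across, collar 60 mm across and 20 mm high round the mouth, closed on top. Origin: centre of the mouth (underside), z up. All look alike outside; bore 30 mm, but in some shrunk to 23 mm from 20 mm above the mouth on: only the gauge shows which. May be absent
- adapter_1b: at place 1 of the row: a tube adapter like adapter_1a, 65 mm tall, origin at the centre of its mouth, z up; sound or shrunk, may be absent
- adapter_2: at place 2 of the row: a tube adapter like adapter_1a, 65 mm tall, origin at the centre of its mouth, z up; sound or shrunk, may be absent
- adapter_3a: at place 3 of the row: a tube adapter like adapter_1a, 65 mm tall, origin at the centre of its mouth, z up; sound or shrunk, may be absent
- adapter_3b: at place 3 of the row: a tube adapter like adapter_1a, 65 mm tall, origin at the centre of its mouth, z up; sound or shrunk, may be absent
- adapter_4: at place 4 of the row: a tube adapter like adapter_1a, 65 mm tall, origin at the centre of its mouth, z up; sound or shrunk, may be absent
- gauge: fixed steel tube gauge: round dark foot 90 mm across and 12 mm high with an upright steel pin at its centre. Origin: centre of the foot's underside, on the bench
- gauge_foot (a point): centre of the gauge foot's top face, 12 mm above the bench, on the pin's axis. The pin is 27 mm in diameter and stands 51 mm above this face; its last 14 mm taper to 18 mm at the tip. A good adapter's mouth comes down to this face; a shrunk one sticks with its mouth about 22 mm above it. Let go, either rests there by its own weight
- reject_tray: fixed shallow metal tray for rejects, outside 115 x 190 x 20 mm (x, y, z), walls and floor 3 mm. Origin: centre of its underside, long side along its y
- case: fixed white storage case, outside 170 x 230 x 75 mm (x, y, z), walls and floor 5 mm (inside 160 x 220 mm, 70 mm deep). Origin: centre of its underside; its front is on its -x side, towards the robot, the lid is hinged along its far (+x) top edge. The hook's bracket sticks out 30 mm at the middle of the front, up to 82 mm above the bench
- lid (a joint): angle of the case's lid (rad): 0 shut, about 1.62 to 1.8 as found (standing open), at most 1.9. A flat plate 170 x 230 x 6 mm, 0.25 kg; its stiff hinge holds it where it is left, a push of about 2 to 3 N near its free edge moves it
- lid_hinge (a point): on the lid's hinge line, at the middle of its length, on the lid's outer (upper) face; with the lid shut 82 mm above the bench
- lid_edge (a point): middle of the lid's free edge on its outer face, 170 mm from point lid_hinge; with the lid shut this is at the front of the case, 82 mm above the bench
- lid_stud (a point): foot of the steel stud on the lid's outer face, 50 mm in from the free edge, midway along it: 10 mm thick, 16 mm tall, with a 15 mm head. It is the hook's catch
- hook (a joint): angle of the flat steel hook on the case's front (rad), about a vertical pivot: 0 closed (pointing along the case's +x over the lid, its notch round the stud), 1.3 to 1.9 as found (swung to the case's +y side), at most 2.0. It stays where it is left; about 1 N at its end (2 N halfway) moves it
- hook_pivot (a point): the hook's vertical pivot, at the height of the hook's top face, 91 mm above the bench; 18 mm in front of the middle of the case's front face. The hook is a bar 12 mm wide and 8 mm thick (its underside just clears the shut lid), 82 mm long from the pivot
- hook_end (a point): middle of the hook's notch, on its top face, 68 mm from the pivot; it points from the pivot in the hook's direction. The notch opens towards the stud as the hook swings shut
- sheet: white blotting sheet 140 x 370 mm on the bench (paper-thin) on which the adapters stand in one row along its long side, its y, 90 mm apart: place 1 is at its -y end, next to the gauge and tray, place 4 at its +y end; a place may be empty. Origin: its centre
- glove_box: white box of gloves with a blue band, 110 x 240 x 75 mm; leave it alone. Origin: centre of its underside
- beaker: glass beaker 70 mm across and 90 mm tall; leave it alone. Origin: centre of its underside
- vortex_mixer: white vortex mixer, 150 x 120 mm and 127 mm tall, with a black rubber cup on top; leave it alone. Origin: centre of its underside
Mind the look-alikes: they are no part of the job. What is shaped like the adapter_3b but pink is not meant.

How it is judged (in metres and radians):
On the way, in this order (a step that is already met when the one before it is completed fails the run):
1. the adapter from place 1 of the row is tried on the gauge: over the pin, mouth down, as far as it slides (((horizontal distance between adapter_1a and gauge_foot below 0.008 m and z of adapter_1a in the frame of gauge_foot between -0.01 and 0.01 m and angle between adapter_1a's own z axis and vertical below 0.15 rad) or (horizontal distance between adapter_1b and gauge_foot below 0.008 m and z of adapter_1b in the frame of gauge_foot between -0.01 and 0.032 m and angle between adapter_1b's own z axis and vertical below 0.15 rad))), for 0.2 s.
2. the adapter from place 2 of the row is tried on the gauge: over the pin, mouth down, as far as it slides ((horizontal distance between adapter_2 and gauge_foot below 0.008 m and z of adapter_2 in the frame of gauge_foot between -0.01 and 0.01 m and angle between adapter_2's own z axis and vertical below 0.15 rad)), for 0.2 s.
3. the adapter from place 3 of the row is tried on the gauge: over the pin, mouth down, as far as it slides (((horizontal distance between adapter_3a and gauge_foot below 0.008 m and z of adapter_3a in the frame of gauge_foot between -0.01 and 0.032 m and angle between adapter_3a's own z axis and vertical below 0.15 rad) or (horizontal distance between adapter_3b and gauge_foot below 0.008 m and z of adapter_3b in the frame of gauge_foot between -0.01 and 0.01 m and angle between adapter_3b's own z axis and vertical below 0.15 rad))), for 0.2 s.
4. the adapter from place 4 of the row is tried on the gauge: over the pin, mouth down, as far as it slides ((horizontal distance between adapter_4 and gauge_foot below 0.008 m and z of adapter_4 in the frame of gauge_foot between -0.01 and 0.01 m and angle between adapter_4's own z axis and vertical below 0.15 rad)), for 0.2 s.
5. all the adapters are sorted: the good ones stand in the case, the rejects in the tray (x of adapter_1a in the frame of case between -0.08 and 0.08 m and y of adapter_1a in the frame of case between -0.11 and 0.11 m and z of adapter_1a in the frame of case between 0 and 0.012 m and angle between each of adapter_1a, adapter_2, adapter_3b, adapter_4, adapter_1b, adapter_3a's own z axis and vertical below 0.2 rad and linear speed of each of adapter_1a, adapter_2, adapter_3b, adapter_4, adapter_1b, adapter_3a below 0.02 m/s and x of adapter_2 in the frame of case between -0.08 and 0.08 m and y of adapter_2 in the frame of case between -0.11 and 0.11 m and z of adapter_2 in the frame of case between 0 and 0.012 m and x of adapter_3b in the frame of case between -0.08 and 0.08 m and y of adapter_3b in the frame of case between -0.11 and 0.11 m and z of adapter_3b in the frame of case between 0 and 0.012 m and x of adapter_4 in the frame of case between -0.08 and 0.08 m and y of adapter_4 in the frame of case between -0.11 and 0.11 m and z of adapter_4 in the frame of case between 0 and 0.012 m and x of adapter_1b in the frame of reject_tray between -0.055 and 0.055 m and y of adapter_1b in the frame of reject_tray between -0.092 and 0.092 m and z of adapter_1b in the frame of reject_tray between 0 and 0.01 m and x of adapter_3a in the frame of reject_tray between -0.055 and 0.055 m and y of adapter_3a in the frame of reject_tray between -0.092 and 0.092 m and z of adapter_3a in the frame of reject_tray between 0 and 0.01 m), for 0.2 s.
6. the lid is shut (value of joint lid below 0.05 rad), for 0.2 s.
7. the hook rests on the lid's stud (value of joint hook below 0.08 rad and value of joint lid below 0.05 rad), for 0.2 s.
At the end, for the whole second after the job is handed in: every good adapter stands upright (within 0.2 rad) on the floor of the case and every shrunk one upright on the floor of the reject tray, at rest; the lid is shut (below 0.05 rad) and the hook swung home on the stud (below 0.08 rad) (all of step 5 and all of step 7); the robot touches nothing.
It fails at once if the glove box is shifted by more than 30 mm (distance of glove_box from where it was at the start of the episode above 0.03 m).
It fails at once if the beaker is shifted by more than 30 mm (distance of beaker from where it was at the start of the episode above 0.03 m).
It fails at once if the vortex mixer is shifted by more than 30 mm (distance of vortex_mixer from where it was at the start of the episode above 0.03 m).
Of adapter_1a, adapter_1b only 1 to 1 are there at a start; the rules pass over those that are not, and their reading is None.
Of adapter_3a, adapter_3b only 1 to 1 are there at a start; the rules pass over those that are not, and their reading is None.
Of adapter_2, adapter_4 only 1 to 2 are there at a start; the rules pass over those that are not, and their reading is None.
At some moment in a run one of adapter_1a, adapter_1b, adapter_2, adapter_3a, adapter_3b, adapter_4 may be knocked a few centimetres aside while the robot is not near it.
It also fails if it takes over 210 s, if anything falls off the work surface, if the arm or the gripper's body presses on something with over 40 N, if the wrist force passes 120 N, or if a joint passes its speed limit or range.

## Working session

There is one attempt and no reset: what is moved stays moved. The work goes in short steps, Python scripts to look and compute and a shell command to move; the robot and the scene stay as the last step left them, time stands still between calls to the robot, and variables do not carry over. Pictures are saved under pics/ and viewed, at most 14 in all, crops included, and the job is handed in when it is done.

```bash
ls; mkdir -p pics; python3 - <<'E'
from rig import manip, viewer
import cv2,numpy as np
print(manip.observe(), manip.grasp_offset)
for n in("scene","top"):
    p,d=viewer.grab_frame(n); cv2.imwrite(f"pics/{n}0.png",p[:,:,::-1]); np.save(f"pics/{n}0.npy",d)
    c=viewer.camera_info(n); print(n,c)
    R=np.array(c["R"]);print("cam pos",-R.T@np.array(c["t"]))
E
```

```text
pics
{'time': 0.0, 'joint_positions': array([-1.33342163e+00,  3.13450428e-01,  1.49845747e+00,  1.56181640e-05,
        1.33100985e+00, -2.23394946e-01]), 'dq': array([-8.92226832e-04, -8.67007524e-04, -1.01814192e-04,  7.48863779e-04,
        6.46089844e-05,  9.81049565e-04]), 'joint_torque': array([-1.18732933e-03, -4.12271404e+01, -2.59743083e+01, -3.03975366e-04,
        4.17719653e-03, -2.00591893e-05]), 'ee_pos': array([ 233.36557565, -469.98510211,  230.72718969]), 'ee_rot': array([ 9.73578803e-01,  2.28350334e-01,  2.95314750e-06, -6.62584937e-04]), 'wrist_force': array([-0.45948359, -0.08428305, -0.81438992]), 'wrist_torque': array([ 0.01633374,  0.01283697, -0.00446864]), 'grasp_force': 0.0, 'width': 85.24660357789} 18.700000000000003
scene {'fx': 368.7394552393741, 'fy': 368.7394552393741, 'cx': 253.2706596559358, 'cy': 196.82752525534974, 'R': array([[ 0.16135024,  0.98688662, -0.00457199],
       [ 0.72776727, -0.1221122 , -0.67486548],
       [-0.666574  ,  0.10556236, -0.73792661]]), 't': array([-175.2438053 , -321.08877289, 1555.1043764 ])}
cam pos [1298.5456795   -30.42357756  930.05996422]
top {'fx': 430.8645773785887, 'fy': 430.8645773785887, 'cx': 248.54453787401388, 'cy': 191.0700171644342, 'R': array([[ 8.14786867e-03, -9.99964904e-01,  1.95021899e-03],
       [-9.90344576e-01, -8.33935484e-03, -1.38376575e-01],
       [ 1.38387982e-01, -8.03914633e-04, -9.90377766e-01]]), 't': array([  79.19950605,  575.41990022, 1470.72404764])}
cam pos [ 365.68813631   85.17769377 1536.04257593]
```

View pics/scene0.png

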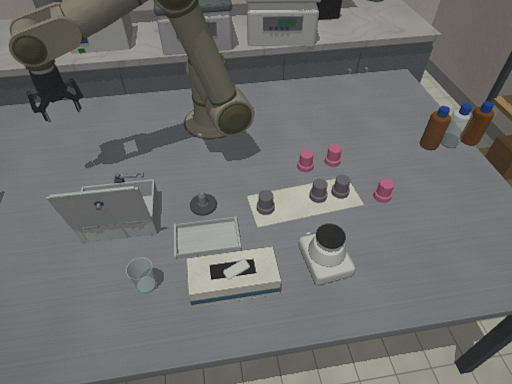

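View pics/top0.png

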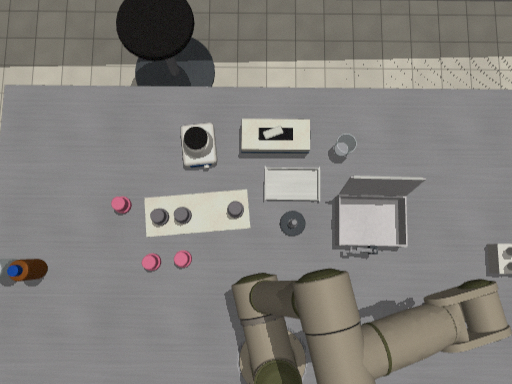

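Three grey adapters stand on the sheet (top view at about (235,209), (182,215), (159,216): places 1, 3, 4; place 2 is empty). The pink ones at (121,205), (151,262) and (182,259) are look-alikes and off the sheet. The gauge is at (292,223), the tray at (292,184), the case at (372,220) and the hook at (365,250).

```bash
cat > h.py <<'E'
from rig import manip, viewer
import cv2,numpy as np
from scipy.spatial.transform import Rotation as Ro
from scipy.ndimage import label
def cam(n):
    c=viewer.camera_info(n); return c,np.array(c["R"]),np.array(c["t"])
def cloud(n,save=None):
    p,d=viewer.grab_frame(n)
    if save: cv2.imwrite(save,p[:,:,::-1])
    c,R,t=cam(n); v,u=np.mgrid[:384,:512]
    P=np.stack([(u-c["cx"])/c["fx"]*d,(v-c["cy"])/c["fy"]*d,d],-1)
    W=(P-t)@R; W[d==0]=np.nan
    return p,W
def ray(n,u,v,z):
    c,R,t=cam(n); o=-R.T@t; r=R.T@np.array([(u-c["cx"])/c["fx"],(v-c["cy"])/c["fy"],1]); return o+r*(z-o[2])/r[2]
def px(n,X):
    c,R,t=cam(n); q=R@np.array(X,float)+t; return c["fx"]*q[0]/q[2]+c["cx"],c["fy"]*q[1]/q[2]+c["cy"]
def blobs(W,m,minpx):
    l,k=label(m); out=[]
    for i in range(1,k+1):
        s=l==i
        if s.sum()>=minpx: out.append((s,W[s]))
    return out
def tool():
    s=manip.observe(); return s["ee_pos"],Ro.from_quat(s["ee_rot"]),s
E
python3 - <<'E'
from h import *
np.set_printoptions(precision=1,suppress=True)
for n in("top","scene"):
    p,W=cloud(n); z=W[...,2]; hsv=cv2.cvtColor(p,cv2.COLOR_RGB2HSV)
    print(n,"bench z",np.nanmedian(z[300:330,380:420]) if n=="scene" else np.nanmedian(z[300:350,60:150]))
    inw=(W[...,0]>200)&(W[...,0]<900)&(W[...,1]>-450)&(W[...,1]<600)
    # sheet: bright, z<8
    with np.errstate(all='ignore'):
        for nm,m,mp in (("sheet",inw&(p.min(2)>140)&(abs(z)<8),600),("things z>10",inw&(z>10),15)):
            for s,Q in blobs(W,m,mp):
                v,u=np.nonzero(s); print(nm,"px",u.mean(),v.mean(),s.sum(),"med",np.median(Q,0),"min",Q.min(0),"max",Q.max(0),"hue/sat",np.median(hsv[s],0))
                if nm=="sheet": print("  rect",cv2.minAreaRect(Q[:,:2].astype(np.float32)))
                elif s.sum()<800:
                    T=Q[Q[:,2]>np.percentile(Q[:,2],97)-6]; print("   top",T.mean(0),len(T),(T.min(0)+T.max(0))/2)
E
```

```text
top bench z 0.9003679993129264
sheet px 291.2567255956956 184.10453497309763 1301 med [606.7 -68.8   3.1] min [ 552.6 -159.9   -6. ] max [660.5  21.4   8. ] hue/sat [ 26.  10. 200.]
  rect ((606.718505859375, -69.38724517822266), (180.52394104003906, 106.46806335449219), 89.33827209472656)
sheet px 197.65102905569006 212.17372881355934 3304 med [507.  257.7   1.2] min [412.8  77.7  -8. ] max [591.4 459.7   8. ] hue/sat [ 28.  22. 209.]
  rect ((501.71514892578125, 269.41357421875), (146.7643585205078, 374.3507385253906), 5.311520099639893)
sheet px 367.6387058118634 223.96045536249252 1669 med [ 465.1 -341.2    4.7] min [ 394.7 -437.6   -6. ] max [ 537.5 -243.5    8. ] hue/sat [  9.   8. 195.]
  rect ((466.24542236328125, -340.5707702636719), (193.74961853027344, 143.09634399414062), 89.82626342773438)
things z>10 px 274.98653765250316 136.23517038283552 2377 med [763.   -6.4  75.1] min [ 714.2 -133.9   10. ] max [828.9 112.2  94.5] hue/sat [ 28.  22. 208.]
things z>10 px 198.44467496542185 145.48824343015215 1446 med [721.8 256.5  57.8] min [656.8 197.8  10.8] max [820.  330.9 132.7
[... 4680 characters left out ...]
236.43725490196078 510 med [616.4 -73.7  18.5] min [ 543.7 -166.5   10. ] max [670.7  32.   25. ] hue/sat [ 54.   7. 137.]
   top [611.3 -73.2  20. ] 325 [607.2 -67.2  21. ]
things z>10 px 326.5012668918919 253.6752533783784 2368 med [773.2 253.1  61.2] min [658.5 200.7  10.1] max [824.7 334.3 129.6] hue/sat [ 34.  10. 137.]
things z>10 px 232.55550351288056 275.456206088993 4270 med [794.7  -7.1  74.6] min [ 716.1 -125.2   10. ] max [830.8 115.9  91.1] hue/sat [ 30.  19. 181.]
things z>10 px 141.4513274336283 273.6030341340076 791 med [ 731.9 -249.1   60.8] min [ 703.5 -281.2   10.2] max [ 773.9 -213.6   94.3] hue/sat [ 90.  19. 127.]
   top [ 738.5 -248.1   89. ] 131 [ 738.7 -247.4   89.7]
```

```bash
python3 -m crank '[[0,0,0,-0.15],[0,0,0,-0.3],[0,0,0,-0.45],[0,0,0,-0.6],[0,0,0,-0.75]]' 0 && python3 -m crank '[[0,0,0,-0.15],[0,0,0,-0.3],[0,0,0,-0.36],[0,0,0,-0.36]]'; python3 -c "
from h import *
p,r,s=tool();print(p,r.as_matrix().round(3))"
```

```text
time: 0.7
ee_pos: [233.4, -470.2, 231.1]
ee_rot: [0.821, 0.572, 0.0, -0.0]
wrist_force: [-0.5, 0.4, 0.1]
width: 85.4
grasp_force: 0.0
time: 1.1
ee_pos: [233.4, -470.2, 231.1]
ee_rot: [0.707, 0.707, 0.0, -0.0]
wrist_force: [-0.5, 0.1, 0.6]
width: 85.2
grasp_force: 0.0
[ 233.42317686 -470.1800101   231.13193054] [[-0.  1. -0.]
 [ 1.  0.  0.]
 [ 0. -0. -1.]]
```

```bash
python3 -m crank '[[0.04,0.02,0,0],[0.08,0.04,0,0],[0.12,0.06,0,0],[0.16,0.08,0,0],[0.2,0.095,0,0]]' >/dev/null&& python3 -m crank '[[0.04,0.02,0,0],[0.08,0.04,0,0],[0.12,0.06,0,0],[0.16,0.08,0,0],[0.2,0.095,0,0]]' >/dev/null && python3 -m crank '[[0.04,0.02,0,0],[0.08,0.04,0,0],[0.12,0.06,0,0],[0.16,0.08,0,0],[0.2025,0.09,0,0]]' && python3 -m crank '[[0,0,0.045,0],[0,0,0.085,0],[0,0,0.12,0],[0,0,0.12,0]]'; python3 - <<'E'
from h import *
print(tool()[0].round(1))
for n in("top","scene"):
    p,W=cloud(n,f"pics/{n}1.png"); print(n,px(n,tool()[0]))
    cv2.imwrite(f"pics/{n}1c.png",cv2.resize(p[120:280,180:340,::-1],None,fx=3.5,fy=3.5) if n=="scene" else cv2.resize(p[140:300,160:320,::-1],None,fx=3,fy=3))
E
```

```text
time: 2.6
ee_pos: [514.3, 134.0, 231.0]
ee_rot: [0.708, 0.706, -0.0, 0.0]
wrist_force: [0.5, -0.9, -0.2]
width: 85.5
grasp_force: 0.0
time: 3.0
ee_pos: [511.0, 132.2, 107.4]
ee_rot: [0.708, 0.707, -0.003, -0.003]
wrist_force: [0.4, -0.3, 0.2]
width: 85.2
grasp_force: 0.0
[511.  132.2 107.4]
top (np.float64(233.920145425613), np.float64(206.5071850254367))
scene (np.float64(265.4086462686852), np.float64(184.24823580020143))
```

View pics/scene1c.png

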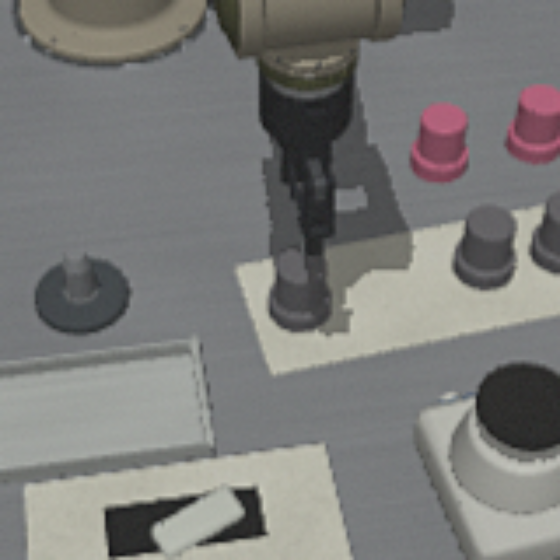

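The crop shows the open gripper straddling the grey place‑1 adapter (crop (298,290)). The pinks at (440,145) and (540,125) are off the sheet, so this is the one meant.

```bash
python3 -m crank '[[0,0,0.04,0],[0,0,0.08,0],[0,0,0.08,0]]' && python3 -m crank '[[0,0,0,0],[0,0,0,0],[0,0,0,0],[0,0,0,0],[0,0,0,0]]' 1 40 && python3 -m crank '[[0,0,0,0],[0,0,0,0],[0,0,0,0]]'
```

```text
time: 3.4
ee_pos: [512.1, 132.1, 29.6]
ee_rot: [0.707, 0.707, -0.002, -0.002]
wrist_force: [-0.2, 0.7, -0.1]
width: 85.1
grasp_force: 0.0
time: 3.9
ee_pos: [514.9, 132.3, 34.1]
ee_rot: [0.707, 0.707, 0.002, 0.002]
wrist_force: [-0.8, -0.8, 9.9]
width: 47.6
grasp_force: 40.3
time: 4.2
ee_pos: [514.9, 132.3, 34.1]
ee_rot: [0.707, 0.707, 0.002, 0.002]
wrist_force: [-0.9, -0.6, 10.8]
width: 47.4
grasp_force: 40.3
```

```bash
python3 -m crank '[[0,0,-0.04,0],[0,0,-0.08,0],[0,0,-0.1,0],[0,0,-0.1,0]]' && python3 -m crank '[[-0.04,-0.01,0,0],[-0.08,-0.02,0,0],[-0.12,-0.03,0,0],[-0.16,-0.04,0,0],[-0.202,-0.047,0,0]]'>/dev/null && python3 -m crank '[[0,0,0,0],[0,0,0,0],[0,0,0,0]]'; python3 - <<'E'
from h import *
print(tool()[0].round(1))
for n in("top","scene"):
    p,W=cloud(n,f"pics/{n}2.png")
    cv2.imwrite(f"pics/{n}2c.png",cv2.resize(p[140:260,140:280,::-1],None,fx=5,fy=5,interpolation=cv2.INTER_CUBIC) if n=="scene" else cv2.resize(p[140:300,160:320,::-1],None,fx=3,fy=3))
E
```

```text
time: 4.6
ee_pos: [515.1, 132.4, 135.4]
ee_rot: [0.707, 0.707, 0.003, 0.003]
wrist_force: [-0.7, 0.0, -1.5]
width: 47.2
grasp_force: 42.7
time: 5.4
ee_pos: [466.3, -68.9, 131.0]
ee_rot: [0.707, 0.707, -0.0, -0.0]
wrist_force: [0.5, -0.2, -1.1]
width: 47.4
grasp_force: 42.6
[466.3 -68.9 131. ]
```

View pics/scene2c.png

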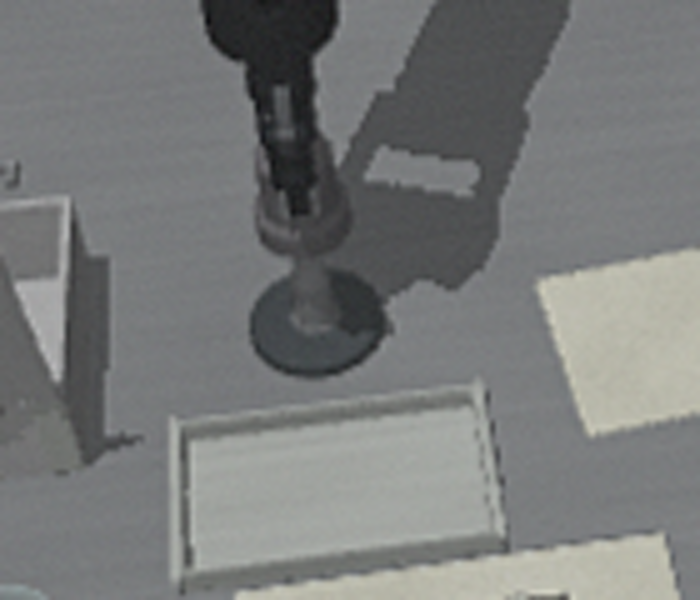

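```bash
cat >> h.py <<'E'
from scipy.optimize import least_squares
def circ(Q,r,g):
    f=least_squares(lambda c:np.hypot(Q[:,0]-c[0],Q[:,1]-c[1])-r,g[:2],loss="soft_l1",f_scale=1.0)
    return f.x,np.abs(f.fun).mean(),len(Q)
def held(n="scene",d=34,W=None):
    """collar of held adapter, fit circle r=30"""
    p=tool()[0]; W=cloud(n)[1] if W is None else W; z=W[...,2]-(p[2]-d)
    m=(z>3)&(z<17)&(np.hypot(W[...,0]-p[0],W[...,1]-p[1])<45)
    return circ(W[m],30,p),np.percentile(W[m][:,2],[2,98])
E
python3 - <<'E'
from h import *
for n in("scene","top"):
    W=cloud(n)[1]; p=tool()[0]
    print(n,"collar",held(n,34,W))
    z=W[...,2]; m=(z>17)&(z<48)&(np.hypot(W[...,0]-466,W[...,1]+69)<30); print("pin",circ(W[m],13.5,[466,-69]))
    m=(z>7)&(z<17)&(np.hypot(W[...,0]-466,W[...,1]+69)<60); Q=W[m]; print("foot", cv2.minEnclosingCircle(Q[:,:2].astype(np.float32)), np.median(Q,0)) if len(Q) else 0
E
```

```text
scene collar ((array([465.30601571, -67.09341579]), np.float64(1.3012330983136595), 59), array([101.36955572, 113.88026619]))
pin (array([465.8843614 , -68.60514974]), np.float64(1.7120148310577485), 54)
foot ((467.3962097167969, -68.80818176269531), 46.15802001953125) [477.13670268 -66.43605097  11.96549048]
top collar ((array([466.81213763, -69.34811907]), np.float64(1.233652149323916e-07), 1), array([103.51378566, 103.51378566]))
pin (array([453.2569166 , -35.90193089]), np.float64(3.8689535308833456e-07), 1)
foot ((474.71246337890625, -33.65772247314453), 25.06626319885254) [474.7124801  -33.65772281   9.63111517]
```

```bash
python3 -m crank '[[-0.001,0.0005,0.02,0],[-0.001,0.0005,0.04,0],[-0.001,0.0005,0.05,0],[-0.001,0.0005,0.056,0],[-0.001,0.0005,0.056,0]]' && python3 -m crank '[[0,0,0.004,0],[0,0,0.008,0],[0,0,0.008,0]]'
```

```text
time: 6.1
ee_pos: [466.9, -70.5, 75.1]
ee_rot: [0.707, 0.707, -0.0, -0.0]
wrist_force: [-0.4, -0.6, -1.5]
width: 47.5
grasp_force: 42.6
time: 6.4
ee_pos: [467.0, -70.6, 67.6]
ee_rot: [0.707, 0.707, 0.0, 0.0]
wrist_force: [-0.9, 2.0, 1.6]
width: 47.2
grasp_force: 42.9
```

```bash
python3 -m crank '[[0,0,0.002,0],[0,0,0.004,0],[0,0,0.004,0]]'
```

```text
time: 6.7
ee_pos: [467.3, -70.9, 66.6]
ee_rot: [0.707, 0.707, 0.0, 0.001]
wrist_force: [-13.7, 3.9, 41.0]
width: 47.6
grasp_force: 46.6
```

It stuck with the mouth about 21 mm above the foot, past the taper, so it is shrunk and goes to the tray.

```bash
python3 -m crank '[[0,0,-0.006,0],[0,0,-0.03,0],[0,0,-0.068,0],[0,0,-0.068,0]]' && python3 -m crank '[[-0.014,0.045,0,0],[-0.028,0.09,0,0],[-0.0425,0.1395,0,0],[-0.0425,0.1395,0,0],[-0.0425,0.1395,0.03,0]]' && python3 -m crank '[[0,0,0.03,0],[0,0,0.055,0],[0,0,0.061,0],[0,0,0.063,0],[0,0,0.063,0]]'
```

```text
time: 7.1
ee_pos: [469.1, -71.6, 135.3]
ee_rot: [0.707, 0.707, 0.002, 0.004]
wrist_force: [0.5, -0.2, -2.5]
width: 47.0
grasp_force: 43.6
time: 7.6
ee_pos: [608.8, -114.2, 102.5]
ee_rot: [0.707, 0.707, 0.001, 0.003]
wrist_force: [0.5, -0.1, -1.4]
width: 47.3
grasp_force: 43.6
time: 8.1
ee_pos: [606.5, -113.3, 38.6]
ee_rot: [0.707, 0.707, 0.0, 0.0]
wrist_force: [0.3, -0.9, -0.9]
width: 47.4
grasp_force: 43.5
```

```bash
python3 -m crank '[[0,0,0.002,0],[0,0,0.003,0],[0,0,0.003,0]]'; python3 - <<'E'
from h import *
W=cloud("scene")[1]; p=tool()[0]
print(held("scene",34,W))
m=np.hypot(W[...,0]-p[0],W[...,1]-p[1])<34
Q=W[m]; print(np.percentile(Q[:,2],[1,5,10]))
E
```

```text
time: 8.4
ee_pos: [606.9, -113.3, 37.2]
ee_rot: [0.707, 0.707, 0.0, 0.001]
wrist_force: [-4.1, 1.5, 10.1]
width: 47.4
grasp_force: 44.4
((array([ 605.57203279, -111.26749653]), np.float64(1.851121017805229), 62), array([ 6.52162636, 20.020762  ]))
[ 0.77631976  4.65682644 16.56012977]
```

```bash
python3 -m crank '[[0,0,0,0],[0,0,0,0],[0,0,0,0]]' 0 && python3 -m crank '[[0,0,-0.04,0],[0,0,-0.08,0],[0,0,-0.1,0]]' >/dev/null&& python3 -m crank '[[0.049,-0.013,0,0],[0.098,-0.026,0,0],[0.147,-0.039,0,0],[0.196,-0.052,0,0],[0.245,-0.065,0,0]]'; cat >> h.py <<'E'
def adapters(n,save=None):
    p,W=cloud(n,save); z=W[...,2]; out=[]
    hsv=cv2.cvtColor(p,cv2.COLOR_RGB2HSV)
    with np.errstate(all='ignore'):
        m=(z>57)&(z<78)&(W[...,0]>250)&(W[...,0]<660)&(W[...,1]>-200)&(W[...,1]<600)&(hsv[...,1]<60)&(hsv[...,2]<160)
    for s,Q in blobs(W,m,40): 
        c=(Q.min(0)+Q.max(0))/2; out.append((Q.mean(0).round(1),c.round(1),np.ptp(Q,0).round(0),len(Q)))
    return out
E
python3 - <<'E'
from h import *
print(tool()[0])
for n in("top","scene"):
    for a in adapters(n,f"pics/{n}3.png"): print(n,*a)
E
```

```text
time: 8.75
ee_pos: [606.5, -113.3, 35.4]
ee_rot: [0.707, 0.707, 0.0, 0.0]
wrist_force: [-0.2, 0.7, 0.3]
width: 84.9
grasp_force: 0.0
time: 9.55
ee_pos: [541.6, 130.1, 135.4]
ee_rot: [0.707, 0.707, 0.0, 0.0]
wrist_force: [0.4, -1.0, 0.2]
width: 85.4
grasp_force: 0.0
[541.58884758 130.1273615  135.42877741]
top [ 603.7 -114.    68.2] [ 603.2 -115.    67.2] [45. 48. 18.] 148
top [489.4 316.4  65.3] [488.6 316.3  65.7] [45. 46. 16.] 156
top [484.3 396.7  65.3] [484.4 397.5  65.4] [45. 47. 16.] 159
scene [489.2 398.7  64.3] [486.5 399.6  63.4] [48. 47. 12.] 137
scene [494.5 318.6  64.3] [493.2 318.8  63.7] [49. 46. 12.] 138
scene [ 610.5 -111.1   66.9] [ 606.8 -111.5   65.2] [49. 47. 16.] 190
```

```bash
python3 -m crank '[[0.047,-0.012,0,0],[0.094,-0.025,0,0],[0.141,-0.037,0,0],[0.1875,-0.0495,0,0],[0.1875,-0.0495,0,0]]' && python3 -m crank '[[0,0,0.04,0],[0,0,0.08,0],[0,0,0.102,0],[0,0,0.102,0]]' && python3 -m crank '[[0,0,0,0],[0,0,0,0],[0,0,0,0],[0,0,0,0],[0,0,0,0]]' 1 40 && python3 -m crank '[[0,0,-0.04,0],[0,0,-0.08,0],[0,0,-0.1,0],[0,0,-0.1,0]]'
```

```text
time: 10.15
ee_pos: [491.0, 320.1, 135.2]
ee_rot: [0.705, 0.709, 0.0, -0.0]
wrist_force: [1.1, -0.2, 0.1]
width: 85.5
grasp_force: 0.0
time: 10.55
ee_pos: [491.6, 314.4, 30.3]
ee_rot: [0.707, 0.707, -0.003, -0.001]
wrist_force: [1.3, -0.1, -0.5]
width: 85.3
grasp_force: 0.0
time: 11.05
ee_pos: [493.7, 316.1, 35.3]
ee_rot: [0.707, 0.707, 0.001, 0.001]
wrist_force: [-1.5, -2.1, 7.0]
width: 47.7
grasp_force: 40.8
time: 11.45
ee_pos: [494.3, 316.4, 137.2]
ee_rot: [0.707, 0.707, 0.003, 0.001]
wrist_force: [-0.3, -0.3, -1.5]
width: 47.7
grasp_force: 42.3
```

```bash
python3 -m crank '[[-0.04,0,0,0],[-0.08,-0.005,0,0],[-0.12,-0.01,0,0],[-0.16,-0.015,0,0],[-0.2,-0.015,0,0]]' >/dev/null && python3 -m crank '[[-0.04,0,0,0],[-0.08,-0.005,0,0],[-0.12,-0.01,0,0],[-0.16,-0.01,0,0],[-0.187,-0.01,0,0]]'>/dev/null && python3 -m crank '[[0,0,0,0],[0,0,0,0],[0,0,0,0]]'; python3 - <<'E'
from h import *
W=cloud("scene")[1]; print(held("scene",35,W))
z=W[...,2]; m=(z>17)&(z<48)&(np.hypot(W[...,0]-466,W[...,1]+69)<30); print("pin",circ(W[m],13.5,[466,-69]))
E
```

```text
time: 12.75
ee_pos: [467.6, -70.2, 132.9]
ee_rot: [0.707, 0.707, -0.0, -0.0]
wrist_force: [0.1, 0.3, -0.1]
width: 47.7
grasp_force: 42.3
((array([466.2646582 , -65.26848194]), np.float64(0.9066979005690516), 66), array([101.57505646, 114.49682914]))
pin (array([465.80291854, -68.74512264]), np.float64(1.1010655795511988), 51)
```

```bash
python3 -m crank '[[-0.003,-0.0005,0.02,0],[-0.003,-0.0005,0.04,0],[-0.003,-0.0005,0.048,0],[-0.003,-0.0005,0.055,0],[-0.003,-0.0005,0.055,0]]' && python3 -m crank '[[0,0,0.004,0],[0,0,0.009,0],[0,0,0.009,0]]'
```

```text
time: 13.3
ee_pos: [467.2, -73.7, 78.0]
ee_rot: [0.707, 0.707, -0.0, -0.0]
wrist_force: [-0.3, -0.6, -1.6]
width: 47.8
grasp_force: 42.3
time: 13.6
ee_pos: [467.2, -74.0, 69.0]
ee_rot: [0.707, 0.707, -0.0, -0.0]
wrist_force: [-0.8, 0.4, -1.0]
width: 47.6
grasp_force: 42.3
```

```bash
python3 -m crank '[[0,0,0.002,0],[0,0,0.004,0],[0,0,0.004,0]]'
```

```text
time: 13.9
ee_pos: [467.2, -74.1, 65.1]
ee_rot: [0.707, 0.707, -0.0, -0.0]
wrist_force: [0.9, 0.7, -2.0]
width: 47.9
grasp_force: 42.3
```

```bash
python3 -m crank '[[0,0,0.006,0],[0,0,0.011,0],[0,0,0.015,0],[0,0,0.016,0],[0,0,0.016,0]]'
```

```text
time: 14.4
ee_pos: [467.2, -74.1, 49.1]
ee_rot: [0.707, 0.707, -0.0, -0.0]
wrist_force: [-0.6, -0.3, -1.5]
width: 47.9
grasp_force: 42.3
```

```bash
python3 -m crank '[[0,0,0.002,0],[0,0,0.002,0],[0,0,0.002,0]]'; python3 - <<'E'
from h import *
np.set_printoptions(precision=1,suppress=True)
for n in("top","scene"):
    p,W=cloud(n,f"pics/{n}4.png"); z=W[...,2]; x=W[...,0]; y=W[...,1]
    cv2.imwrite(f"pics/{n}4c.png",cv2.resize(p[160:270,310:430,::-1] if n=="top" else p[160:260,50:175,::-1],None,fx=6,fy=6,interpolation=cv2.INTER_CUBIC))
    with np.errstate(all='ignore'):
        m=(x>380)&(x<560)&(y>-470)&(y<-210)&(z>66)&(z<80); Q=W[m]
        print(n,"rim",len(Q),Q.min(0),Q.max(0),np.percentile(Q,[2,50,98],axis=0).ravel(),cv2.minAreaRect(Q[:,:2].astype(np.float32)))
        m=(x>380)&(x<560)&(y>-470)&(y<-210)&(z<10)&(z>0)&(p.min(2)>120); Q=W[m]; print("floor",len(Q),np.median(Q,0),cv2.minAreaRect(Q[:,:2].astype(np.float32)))
        m=(x>530)&(x<640)&(y>-470)&(y<-210)&(z>100)&(z<300); Q=W[m]; print("lid",len(Q),Q.min(0),Q.max(0)); c=Q.mean(0); print(c,np.linalg.svd(Q-c,full_matrices=False)[2][2])
        m=(x>330)&(x<400)&(y>-470)&(y<-150)&(z>80)&(z<110); Q=W[m]; print("hook",len(Q),Q.min(0),Q.max(0))
        for q in Q[np.argsort(Q[:,1])][::3]: print("   ",q)
E
```

```text
time: 14.7
ee_pos: [467.5, -74.2, 47.4]
ee_rot: [0.707, 0.707, 0.0, 0.0]
wrist_force: [0.1, 0.9, -0.4]
width: 47.7
grasp_force: 42.3
top rim 459 [ 380.  -455.2   66. ] [ 559.7 -220.3   79.9] [ 387.2 -452.1   66.5  482.4 -338.7   75.   559.3 -222.4   79.6] ((470.1958312988281, -337.88311767578125), (233.132080078125, 180.3404541015625), 89.20622253417969)
floor 1894 [ 465.3 -342.3    5.6] ((469.14666748046875, -340.306884765625), (265.760009765625, 157.61582946777344), 85.72476196289062)
lid 1230 [ 560.2 -455.4  100.1] [ 596.4 -223.3  253.1]
[ 577.7 -337.2  184.7] [-1.   0.   0.2]
hook 151 [ 360.  -438.6   80.1] [ 392.7 -254.8  102.7]
    [ 387.5 -438.6   81.3]
    [ 387.1 -398.1   81.9]
    [ 363.5 -346.6   83.5]
    [ 370.1 -344.8   90.4]
    [ 360.1 -343.9   80.8]
    [ 363.5 -342.    87.7]
    [ 386.7 -341.5   80.5]
    [ 383.3 -340.4   84.1]
    [ 376.6 -338.2   90.8]
    [ 370.  -336.6   95.5]
    [ 380.  -334.7   80.1]
    [ 366.7 -334.4  102.7]
    [ 376.5 -333.    97.2]
    [ 376.6 -332.    89.1]
    [ 363.3 -330.6   80.9]
    [ 386.5 -329.5   87.4]
    [ 363.4 -329.1   97.8]
[... 2109 characters left out ...]
   [ 372.4 -305.    91.7]
    [ 372.1 -302.    91. ]
    [ 380.8 -299.7   85.3]
    [ 377.2 -298.5   90.8]
    [ 383.6 -294.7   91.7]
    [ 382.3 -292.    90. ]
    [ 383.2 -289.8   86. ]
    [ 379.9 -287.5   96.1]
    [ 381.2 -285.1   92.4]
    [ 373.3 -283.2   89. ]
    [ 381.6 -282.    92.2]
    [ 371.2 -279.6   91.1]
    [ 364.9 -277.1   89.2]
    [ 375.8 -276.3   90.3]
    [ 366.  -273.7   89.8]
    [ 378.  -272.6   91.9]
    [ 369.9 -269.6   92.8]
    [ 375.2 -266.1   92.7]
    [ 371.4 -263.    93.1]
    [ 364.7 -261.5   86.6]
    [ 369.  -257.4   90. ]
    [ 380.7 -256.5   91.8]
    [ 374.7 -253.9   90.2]
    [ 387.8 -253.6   89.1]
    [ 380.1 -251.4   85.9]
    [ 370.1 -250.8   90. ]
```

View pics/top4c.png

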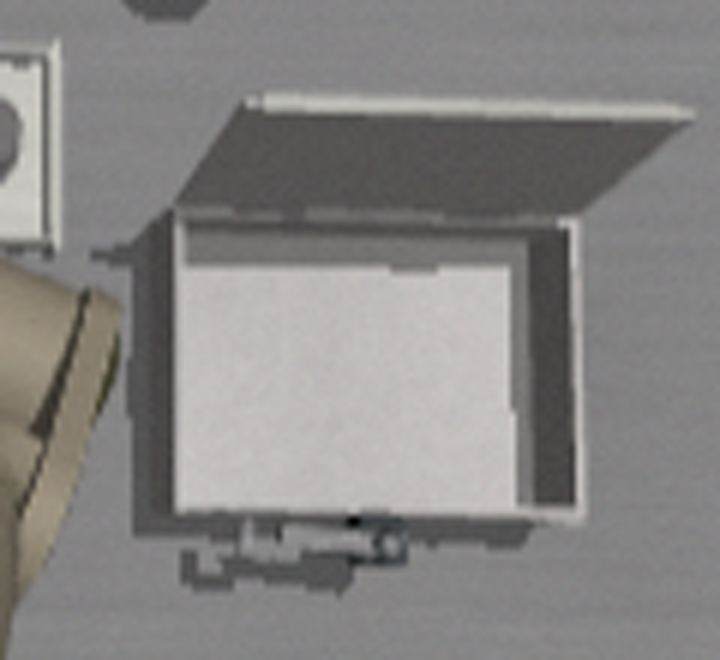

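View pics/scene4c.png

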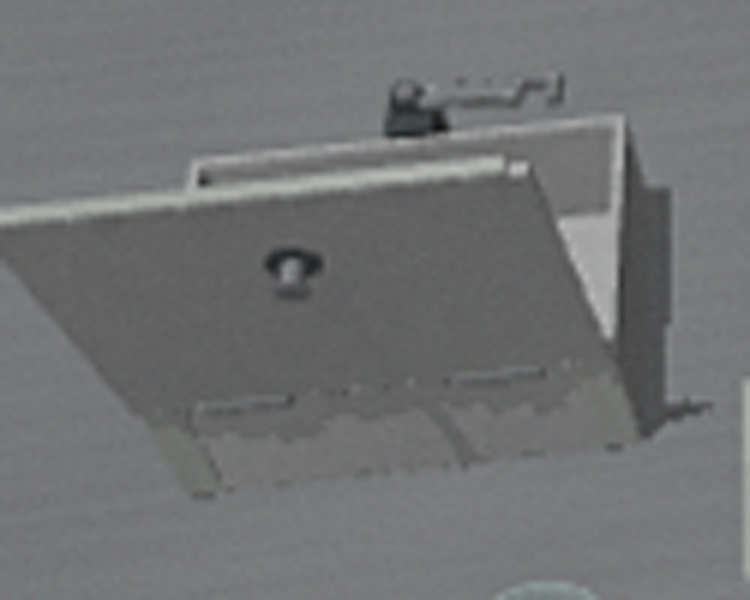

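The case and lid are clear: the inside is about x 392–552, y −447…−225, and the hook points to +y from its pivot near (370,−335). Adapter 3 went down to the foot, so it is good and goes into the case.

```bash
python3 -m crank '[[0,0,-0.03,0],[0,0,-0.06,0],[0,0,-0.095,0],[0,0,-0.095,0]]' && python3 -m crank '[[-0.043,0,0,0],[-0.086,0,0,0],[-0.129,0.002,0,0],[-0.172,0.003,0,0],[-0.216,0.003,0,0]]'>/dev/null && python3 -m crank '[[0,0,0,0],[0,0,0.04,0],[0,0,0.08,0],[0,0,0.097,0],[0,0,0.097,0]]'  && python3 -m crank '[[0,0,0.002,0],[0,0,0.004,0],[0,0,0.004,0]]'
```

```text
time: 15.2
ee_pos: [469.1, -74.8, 146.1]
ee_rot: [0.707, 0.707, 0.001, 0.003]
wrist_force: [-0.2, -0.4, -2.0]
width: 48.3
grasp_force: 42.5
time: 16.2
ee_pos: [469.1, -288.7, 42.4]
ee_rot: [0.707, 0.707, -0.0, -0.003]
wrist_force: [0.6, -0.3, -1.5]
width: 47.9
grasp_force: 43.2
time: 16.5
ee_pos: [470.5, -290.1, 41.7]
ee_rot: [0.707, 0.707, 0.0, 0.0]
wrist_force: [-0.5, 0.9, -1.6]
width: 48.0
grasp_force: 43.1
```

```bash
python3 -m crank '[[0,0,0.0015,0],[0,0,0.0025,0],[0,0,0.0025,0]]' && python3 -m crank '[[0,0,0,0],[0,0,0,0],[0,0,0,0]]' 0 && python3 -m crank '[[0,0,-0.04,0],[0,0,-0.08,0],[0,0,-0.1,0],[0,0,-0.1,0]]'&& python3 -m crank '[[0.048,0,0,0],[0.096,0,0,0],[0.144,0,0,0],[0.192,0,0,0],[0.24,0,0,0]]'; python3 - <<'E'
from h import *
for n in("top","scene"):
    for a in adapters(n): print(n,*a)
    W=cloud(n,f"pics/{n}5.png")[1]; Q=W[(abs(W[...,0]-471)<40)&(abs(W[...,1]+288)<40)&(W[...,2]>62)]; print("in case",len(Q),np.median(Q,0),(Q.min(0)+Q.max(0))/2)
E
```

```text
time: 16.8
ee_pos: [470.6, -290.3, 39.6]
ee_rot: [0.707, 0.707, -0.0, 0.0]
wrist_force: [0.0, 1.7, 5.5]
width: 47.4
grasp_force: 43.7
time: 17.1
ee_pos: [470.3, -290.1, 38.8]
ee_rot: [0.707, 0.707, -0.0, 0.0]
wrist_force: [0.0, -0.1, 0.7]
width: 85.0
grasp_force: 0.0
time: 17.5
ee_pos: [471.3, -291.0, 141.7]
ee_rot: [0.707, 0.707, 0.0, 0.003]
wrist_force: [0.3, -0.2, 0.4]
width: 84.9
grasp_force: 0.0
time: 18.0
ee_pos: [469.5, -48.2, 137.8]
ee_rot: [0.707, 0.707, -0.0, -0.001]
wrist_force: [1.1, -0.3, 0.2]
width: 85.3
grasp_force: 0.0
top [ 603.8 -113.7   68.6] [ 603.3 -114.9   67.3] [45. 48. 18.] 148
top [484.1 396.4  65.4] [484.4 397.5  65.8] [46. 48. 17.] 161
in case 160 [ 467.67107492 -286.31972329   70.85415445] [ 469.10846768 -286.78240431   70.4010024 ]
scene [489.  398.7  64.3] [486.2 400.8  63.5] [48. 49. 13.] 136
scene [ 610.5 -111.3   66.7] [ 608.  -111.3   65. ] [49. 47. 16.] 194
  return _methods._mean(a, axis=axis, dtype=dtype,
  ret = um.true_divide(
Traceback (most recent call last):
ValueError: zero-size array to reduction operation minimum which has no identity
```

```bash
python3 -m crank '[[0.048,0,0,0],[0.096,0,0,0],[0.144,0,0,0],[0.192,0.005,0,0],[0.235,0.01,0,0]]' >/dev/null && python3 -m crank '[[0.045,0,0,0],[0.09,0,0,0],[0.135,0.002,0,0],[0.18,0.005,0,0],[0.215,0.007,0,0]]' >/dev/null && python3 -m crank '[[0,0,0,0],[0,0,0,0],[0,0,0,0]]'; python3 - <<'E'
from h import *
print(tool()[0]); print(adapters("scene"))
E
```

```text
time: 19.5
ee_pos: [488.1, 398.2, 138.3]
ee_rot: [0.708, 0.706, -0.001, 0.0]
wrist_force: [-0.6, -0.8, -0.3]
width: 85.7
grasp_force: 0.0
[488.07077056 398.23796775 138.29581462]
[(array([488.9, 398.7,  64.4]), array([486.3, 399. ,  63.2]), array([48., 48., 12.]), 133), (array([ 610.4, -111.4,   66.9]), array([ 607.1, -111.4,   64.3]), array([50., 47., 14.]), 193)]
```

```bash
python3 -m crank '[[0.002,-0.001,0.04,0],[0.002,-0.001,0.08,0],[0.002,-0.001,0.104,0],[0.002,-0.001,0.104,0]]' && python3 -m crank '[[0,0,0,0],[0,0,0,0],[0,0,0,0],[0,0,0,0],[0,0,0,0]]' 1 40 && python3 -m crank '[[0,0,-0.04,0],[0,0,-0.08,0],[0,0,-0.1,0],[0,0,-0.1,0]]'
```

```text
time: 19.95
ee_pos: [485.1, 399.8, 31.6]
ee_rot: [0.708, 0.707, -0.003, -0.001]
wrist_force: [-0.4, -0.1, 0.3]
width: 85.3
grasp_force: 0.0
time: 20.45
ee_pos: [487.1, 402.3, 36.9]
ee_rot: [0.707, 0.707, 0.001, 0.0]
wrist_force: [-1.8, -0.5, 5.4]
width: 46.5
grasp_force: 40.2
time: 20.85
ee_pos: [487.7, 402.7, 139.0]
ee_rot: [0.707, 0.707, 0.004, 0.001]
wrist_force: [0.1, -0.0, -2.1]
width: 46.5
grasp_force: 41.9
```

```bash
python3 -m crank '[[-0.048,0,0,0],[-0.096,0,0,0],[-0.144,-0.005,0,0],[-0.192,-0.01,0,0],[-0.24,-0.01,0,0]]' >/dev/null && python3 -m crank '[[-0.046,0,0,0],[-0.092,-0.005,0,0],[-0.138,-0.01,0,0],[-0.184,-0.01,0,0],[-0.229,-0.01,0,0]]'>/dev/null && python3 -m crank '[[0,0,0,0],[0,0,0,0],[0,0,0,0]]'; python3 - <<'E'
from h import *
W=cloud("scene",'pics/scene6.png')[1]; print(held("scene",37,W))
z=W[...,2]; m=(z>17)&(z<48)&(np.hypot(W[...,0]-466,W[...,1]+69)<30); print("pin",circ(W[m],13.5,[466,-69]))
E
```

```text
time: 22.15
ee_pos: [466.0, -66.2, 134.3]
ee_rot: [0.707, 0.707, -0.0, -0.001]
wrist_force: [0.0, 0.6, -1.5]
width: 46.5
grasp_force: 41.9
((array([463.46925134, -67.88774537]), np.float64(1.040939196523804), 56), array([100.83240312, 114.15853756]))
pin (array([466.19407543, -68.82218289]), np.float64(1.2194464650317212), 53)
```

```bash
python3 -m crank '[[-0.001,0.0015,0.02,0],[-0.001,0.0015,0.04,0],[-0.001,0.0015,0.048,0],[-0.001,0.0015,0.056,0],[-0.001,0.0015,0.056,0]]' && python3 -m crank '[[0,0,0.004,0],[0,0,0.009,0],[0,0,0.009,0]]' && python3 -m crank '[[0,0,0.002,0],[0,0,0.003,0],[0,0,0.003,0]]'
```

```text
time: 22.7
ee_pos: [467.6, -67.6, 78.3]
ee_rot: [0.707, 0.707, -0.0, -0.001]
wrist_force: [-0.4, 0.5, -1.9]
width: 46.4
grasp_force: 41.9
time: 23.0
ee_pos: [467.7, -68.0, 69.5]
ee_rot: [0.707, 0.707, -0.0, -0.0]
wrist_force: [0.2, -0.2, -1.6]
width: 46.6
grasp_force: 41.9
time: 23.3
ee_pos: [467.8, -68.1, 66.8]
ee_rot: [0.707, 0.707, -0.0, -0.0]
wrist_force: [-0.3, 0.1, -0.6]
width: 46.0
grasp_force: 41.9
```

```bash
python3 -m crank '[[0,0,0.005,0],[0,0,0.01,0],[0,0,0.014,0],[0,0,0.016,0],[0,0,0.016,0]]' && python3 -m crank '[[0,0,0.001,0],[0,0,0.001,0],[0,0,0.001,0]]'
```

```text
time: 23.8
ee_pos: [467.7, -68.0, 50.5]
ee_rot: [0.707, 0.707, -0.0, -0.0]
wrist_force: [0.1, 0.6, -1.5]
width: 46.5
grasp_force: 41.9
time: 24.1
ee_pos: [467.9, -68.1, 49.9]
ee_rot: [0.707, 0.707, 0.0, 0.0]
wrist_force: [-0.4, 0.5, -1.1]
width: 46.3
grasp_force: 41.9
```

Adapter 4 also went down to the foot, so it is good and goes into the case.

```bash
python3 -m crank '[[0,0,-0.03,0],[0,0,-0.06,0],[0,0,-0.1,0],[0,0,-0.1,0]]' && python3 -m crank '[[-0.045,0,0,0],[-0.09,0,0,0],[-0.135,0.002,0,0],[-0.18,0.002,0,0],[-0.225,0.002,0,0]]'>/dev/null && python3 -m crank '[[-0.045,0,0,0],[-0.09,0,0,0],[-0.09,0,0,0],[-0.09,0,0.02,0],[-0.09,0,0.05,0]]'  && python3 -m crank '[[0,0,0.03,0],[0,0,0.05,0],[0,0,0.055,0],[0,0,0.055,0]]' && python3 -m crank '[[0,0,0.002,0],[0,0,0.003,0],[0,0,0.003,0]]'
```

```text
time: 24.5
ee_pos: [470.0, -68.9, 154.3]
ee_rot: [0.707, 0.707, 0.002, 0.004]
wrist_force: [1.3, 0.4, -2.3]
width: 46.4
grasp_force: 43.7
time: 25.5
ee_pos: [470.2, -383.6, 99.8]
ee_rot: [0.707, 0.707, -0.0, 0.001]
wrist_force: [-0.6, -0.0, -1.4]
width: 46.5
grasp_force: 43.7
time: 25.9
ee_pos: [469.7, -382.7, 44.5]
ee_rot: [0.707, 0.707, 0.0, -0.001]
wrist_force: [-0.0, 0.1, 0.0]
width: 46.3
grasp_force: 43.8
time: 26.2
ee_pos: [470.0, -383.3, 42.3]
ee_rot: [0.707, 0.707, -0.0, 0.0]
wrist_force: [0.6, -0.7, -0.2]
width: 46.4
grasp_force: 43.8
```

```bash
python3 -m crank '[[0,0,0.001,0],[0,0,0.002,0],[0,0,0.002,0]]' && python3 -m crank '[[0,0,0,0],[0,0,0,0],[0,0,0,0]]' 0 && python3 -m crank '[[0,0,-0.04,0],[0,0,-0.08,0],[0,0,-0.12,0],[0,0,-0.16,0],[0,0,-0.2,0]]' && python3 -m crank '[[0.04,0,-0.02,0],[0.08,0,-0.04,0],[0.11,0,-0.06,0],[0.11,0,-0.06,0],[0.11,0,-0.06,0]]' 1; python3 - <<'E'
from h import *
p,W=cloud("top","pics/top7.png")
for y0 in(-288,-382):
    Q=W[(abs(W[...,0]-469)<38)&(abs(W[...,1]-y0)<40)&(W[...,2]>62)&(W[...,2]<80)&(p.max(2)<140)]; print("in case",len(Q),np.median(Q,0).round(1),((Q.min(0)+Q.max(0))/2).round(1))
for n in ("top","scene"):
    print(adapters(n))
    W=cloud(n,f"pics/{n}7.png")[1]; x,y,z=W[...,0],W[...,1],W[...,2]
    Q=W[(x>540)&(x<640)&(y>-470)&(y<-210)&(z>95)&(z<262)]; c=Q.mean(0); print("lid",c.round(1),np.linalg.svd(Q-c,full_matrices=False)[2][2].round(3),np.percentile(Q,[1,99],axis=0).round(0))
E
```

```text
time: 26.5
ee_pos: [470.0, -383.7, 41.8]
ee_rot: [0.707, 0.707, -0.0, 0.001]
wrist_force: [-5.4, 4.0, 12.5]
width: 46.2
grasp_force: 44.7
time: 26.8
ee_pos: [469.9, -383.1, 39.7]
ee_rot: [0.707, 0.707, 0.0, 0.0]
wrist_force: [0.1, -0.8, 0.4]
width: 85.1
grasp_force: 0.0
time: 27.3
ee_pos: [469.7, -382.9, 241.4]
ee_rot: [0.707, 0.707, 0.0, -0.0]
wrist_force: [1.0, -0.5, 0.5]
width: 85.4
grasp_force: 0.0
time: 27.8
ee_pos: [469.9, -273.1, 299.8]
ee_rot: [0.707, 0.707, -0.0, 0.0]
wrist_force: [-0.9, 0.1, -0.4]
width: 12.2
grasp_force: 0.0
in case 43 [ 480.9 -274.9   68.4] [ 476.2 -278.8   68.9]
in case 5 [ 447.7 -396.1   70.9] [ 448.  -394.6   70.2]
[(array([ 603.7, -113.6,   68.2]), array([ 603.7, -114.3,   67.1]), array([45., 47., 18.]), 150)]
lid [ 579.2 -309.1  190.5] [-0.983  0.017  0.182] [[ 563. -451.   98.]
 [ 595. -225.  250.]]
[(array([ 610.5, -111.5,   66.9]), array([ 607.5, -111.4,   65.3]), array([47., 47., 14.]), 190)]
lid [ 583.6 -336.5  180.1] [-0.986  0.015  0.164] [[ 568. -448.   97.]
 [ 597. -223.  246.]]
```

```bash
python3 -c "
import cv2
a=cv2.imread('pics/top7.png');cv2.imwrite('pics/top7c.png',cv2.resize(a[130:270,260:440],None,fx=4,fy=4,interpolation=cv2.INTER_CUBIC))"
```

```text
(no output)
```

View pics/top7c.png

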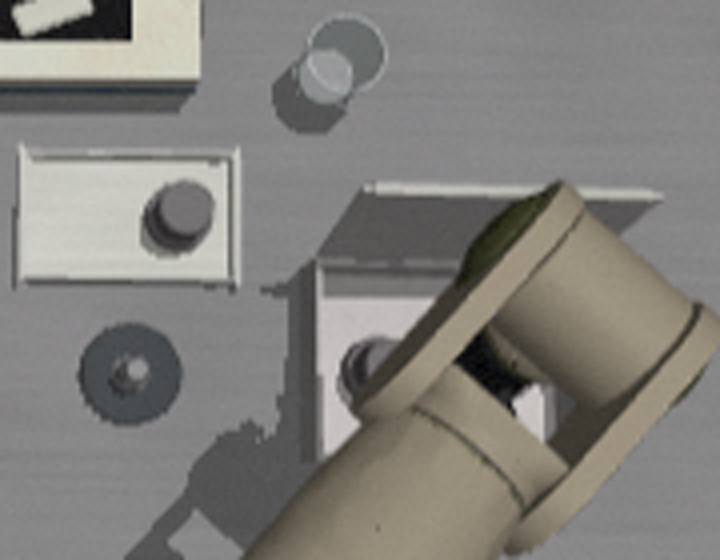

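The top view (crop (180,215)) shows the reject standing in the tray; the arm hides the second case adapter, so I move aside and check.

```bash
python3 -m crank '[[0.05,0,0,0],[0.1,0,0,0],[0.15,0,0,0],[0.18,0,0,0],[0.18,0,0,0]]'; python3 - <<'E'
from h import *
p,W=cloud("top","pics/top8.png")
for y0 in(-288,-382):
    Q=W[(abs(W[...,0]-469)<38)&(abs(W[...,1]-y0)<40)&(W[...,2]>62)&(W[...,2]<80)&(p.max(2)<140)]; print("in case",len(Q),np.median(Q,0).round(1),((Q.min(0)+Q.max(0))/2).round(1),np.ptp(Q,0).round(0))
cv2.imwrite('pics/top8c.png',cv2.resize(p[130:270,260:440,::-1],None,fx=4,fy=4,interpolation=cv2.INTER_CUBIC))
E
```

```text
time: 28.55
ee_pos: [469.7, -90.5, 299.8]
ee_rot: [0.706, 0.708, 0.0, -0.0]
wrist_force: [0.6, -0.7, -0.4]
width: -0.3
grasp_force: 0.0
in case 121 [ 464.4 -292.1   70.5] [ 469.1 -290.1   70.3] [45. 43. 16.]
in case 158 [ 467.7 -386.    70.9] [ 466.5 -386.4   71.3] [45. 47. 17.]
```

View pics/top8c.png

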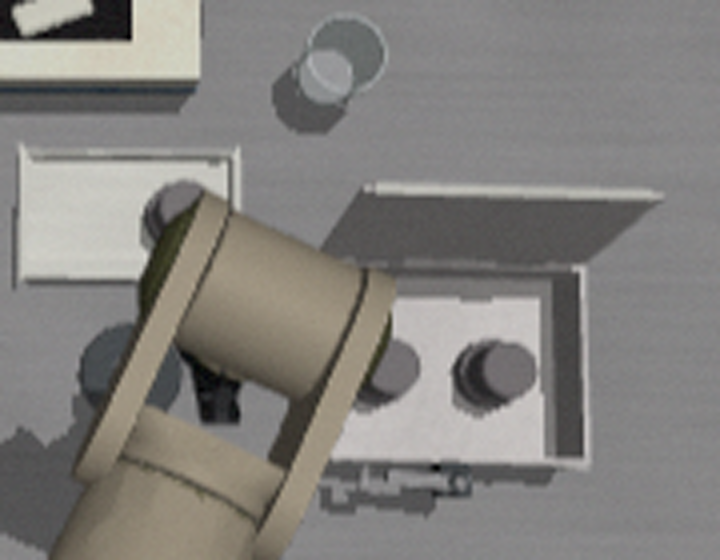

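Both good adapters stand in the case (crop (390,370) and (500,370)), tops at 70 mm. Next I go round behind the lid.

```bash
python3 -m crank '[[0,0.04,0,0],[0,0.08,0,0],[0,0.12,0,0],[0,0.16,0,0],[0,0.17,0,0]]' && python3 -m crank '[[-0.04,0,0.02,0],[-0.08,0,0.04,0],[-0.12,0,0.06,0],[-0.16,0,0.07,0],[-0.172,0,0.07,0]]' && python3 -m crank '[[0,0,0,0],[0,0,0,0]]'
```

```text
time: 29.1
ee_pos: [642.2, -94.9, 296.8]
ee_rot: [0.708, 0.707, -0.001, -0.001]
wrist_force: [-0.5, 0.0, -0.3]
width: 0.2
grasp_force: 0.0
time: 29.6
ee_pos: [638.0, -270.6, 226.2]
ee_rot: [0.709, 0.705, -0.001, -0.002]
wrist_force: [0.2, -0.1, -0.1]
width: -0.0
grasp_force: 0.0
time: 29.8
ee_pos: [640.0, -264.9, 230.1]
ee_rot: [0.707, 0.707, 0.0, 0.0]
wrist_force: [-0.0, 0.1, 0.0]
width: -0.2
grasp_force: 0.0
```

```bash
python3 -m crank '[[0,-0.03,0,0],[0,-0.055,0,0],[0,-0.08,0,0],[0,-0.1,0,0],[0,-0.12,0,0]]' && python3 -m crank '[[0,-0.02,0.006,0],[0,-0.04,0.015,0],[0,-0.055,0.032,0],[0,-0.07,0.05,0],[0,-0.078,0.07,0]]' && python3 -m crank '[[0,-0.004,0.015,0],[0,-0.008,0.03,0],[0,-0.011,0.045,0],[0,-0.012,0.06,0],[0,-0.012,0.068,0]]' && python3 -m crank '[[0,0,0.004,0],[0,0,0.006,0],[0,0,0.006,0]]'
```

```text
time: 30.3
ee_pos: [519.8, -263.6, 230.8]
ee_rot: [0.706, 0.708, 0.0, 0.001]
wrist_force: [0.9, -1.1, 0.8]
width: 0.0
grasp_force: 0.0
time: 30.8
ee_pos: [441.8, -264.1, 160.6]
ee_rot: [0.707, 0.708, 0.0, 0.001]
wrist_force: [0.5, -0.7, 1.5]
width: -0.2
grasp_force: 0.7
time: 31.3
ee_pos: [430.0, -264.0, 91.6]
ee_rot: [0.707, 0.708, 0.0, 0.0]
wrist_force: [-0.5, 0.1, 0.8]
width: -0.1
grasp_force: 0.5
time: 31.6
ee_pos: [430.2, -265.0, 86.1]
ee_rot: [0.707, 0.707, 0.0, 0.0]
wrist_force: [0.3, -0.6, -0.5]
width: -0.4
grasp_force: 0.0
```

```bash
python3 -m crank '[[0,0,0.003,0],[0,0,0.005,0],[0,0,0.005,0]]'; python3 - <<'E'
from h import *
for n in("scene","top"):
    p,W=cloud(n,f"pics/{n}9.png"); x,y,z=W[...,0],W[...,1],W[...,2]
    m=(x>395)&(x<550)&(y>-445)&(y<-345)&(z>60)&(z<120); Q=W[m]; A=np.c_[Q[:,0]-470,np.ones(len(Q))]; print(n,len(Q),"slope,z",np.linalg.lstsq(A,Q[:,2],rcond=None)[0])
    if n=="scene": cv2.imwrite('pics/scene9c.png',cv2.resize(p[150:260,50:190,::-1],None,fx=5,fy=5,interpolation=cv2.INTER_CUBIC))
E
```

```text
time: 31.9
ee_pos: [430.1, -265.3, 81.5]
ee_rot: [0.707, 0.707, 0.0, 0.001]
wrist_force: [-0.7, 1.6, 7.2]
width: 0.1
grasp_force: 3.7
scene 1217 slope,z [1.01871594e-03 8.13860633e+01]
top 786 slope,z [-3.54176632e-04  8.21927778e+01]
```

View pics/scene9c.png

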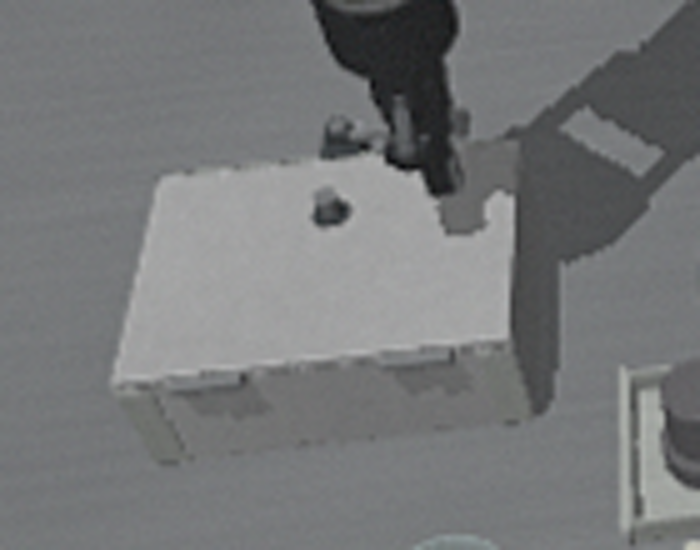

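The lid lies flat and shut (plane slope ≈0, z≈82), with the stud at crop (330,205) and the hook's pivot knob at crop (345,135).

```bash
python3 -m crank '[[0,0,-0.03,0],[0,0,-0.06,0],[0,-0.04,-0.06,0],[0,-0.08,-0.06,0],[0,-0.1,-0.06,0]]' >/dev/null && python3 -m crank '[[-0.02,0,0,0],[-0.02,0,0,0],[-0.02,0,0,0]]'; python3 - <<'E'
from h import *
for n in("scene","top"):
    p,W=cloud(n,f"pics/{n}10.png"); x,y,z=W[...,0],W[...,1],W[...,2]
    cv2.imwrite(f'pics/{n}10c.png',cv2.resize(p[140:230,60:180,::-1] if n=="scene" else p[190:270,320:430,::-1],None,fx=6,fy=6,interpolation=cv2.INTER_CUBIC))
    Q=W[(x>415)&(x<460)&(y>-360)&(y<-310)&(z>90)&(z<104)]; print(n,"stud",len(Q),Q.mean(0).round(1),Q[:,2].max())
    Q=W[(x>350)&(x<386)&(y>-315)&(y<-240)&(z>84)&(z<100)]; print("bar",len(Q),np.percentile(Q,[2,98],axis=0).round(1),np.polyfit(Q[:,1],Q[:,0],1))
    Q=W[(x>350)&(x<390)&(y>-350)&(y<-320)&(z>93)&(z<115)]; print("knob",len(Q),Q.mean(0).round(1))
E
```

```text
time: 32.8
ee_pos: [329.8, -285.0, 140.7]
ee_rot: [0.707, 0.707, 0.0, -0.0]
wrist_force: [0.2, 0.1, -0.2]
width: 0.3
grasp_force: 0.0
scene stud 19 [ 440.8 -333.2   96.9] 99.3742352411182
bar 78 [[ 365.1 -313.1   85.1]
 [ 384.4 -251.1   94.7]] [-5.68170949e-02  3.59991703e+02]
knob 7 [ 372.4 -329.8   94.4]
top stud 17 [ 437.6 -335.5   96.9] 102.29972765283974
bar 60 [[ 363.  -301.    86.1]
 [ 382.6 -254.4   98.2]] [-1.62979141e-02  3.68416000e+02]
knob 0 [nan nan nan]<stdin>:7: RuntimeWarning: Mean of empty slice.
  ret = um.true_divide(
```

View pics/scene10c.png

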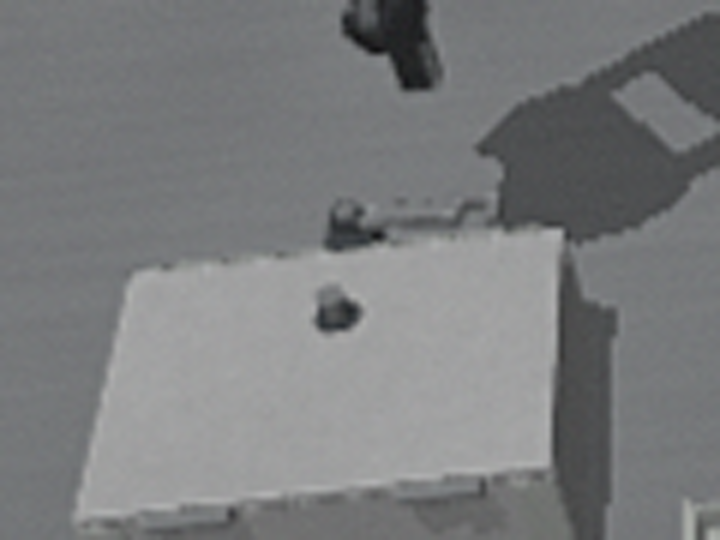

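```bash
python3 -m crank '[[0,0,0.03,0],[0,0,0.055,0],[0,0,0.055,0]]' && python3 -m crank '[[0,0.021,0,0],[0.005,0.037,0,0],[0.004,0.048,0,0],[0.003,0.0585,0,0],[-0.003,0.069,0,0]]' && python3 -m crank '[[-0.007,0.0095,0,0],[-0.015,0.015,0,0],[-0.023,0.02,0,0],[-0.023,0.02,0,0]]' && python3 -m crank '[[-0.004,0.001,0,0],[-0.007,0.001,0,0],[-0.007,0.001,0,0]]'; python3 - <<'E'
from h import *
p,W=cloud("scene","pics/scene11.png"); cv2.imwrite('pics/scene11c.png',cv2.resize(p[140:230,60:180,::-1],None,fx=6,fy=6,interpolation=cv2.INTER_CUBIC))
E
```

```text
time: 33.2
ee_pos: [329.1, -283.2, 83.6]
ee_rot: [0.707, 0.707, 0.001, -0.003]
wrist_force: [-0.6, -0.3, 1.0]
width: 0.2
grasp_force: 0.0
time: 33.7
ee_pos: [399.3, -288.2, 86.4]
ee_rot: [0.707, 0.707, -0.0, 0.0]
wrist_force: [-5.3, -1.8, 2.2]
width: 0.1
grasp_force: 2.5
time: 34.1
ee_pos: [417.1, -312.9, 86.2]
ee_rot: [0.707, 0.707, -0.002, -0.001]
wrist_force: [-15.5, -5.3, 5.9]
width: -0.5
grasp_force: 7.9
time: 34.4
ee_pos: [418.3, -318.8, 86.2]
ee_rot: [0.707, 0.707, -0.001, -0.001]
wrist_force: [-13.0, -2.5, 5.5]
width: -0.2
grasp_force: 6.9
```

View pics/scene11c.png

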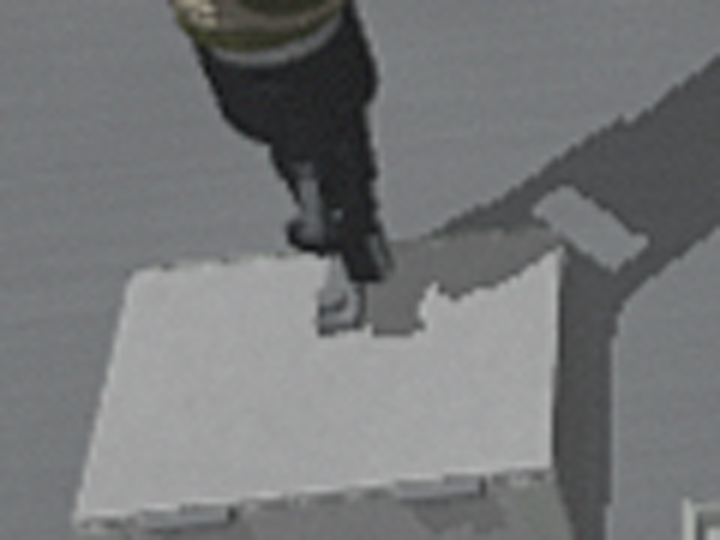

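```bash
python3 -m crank '[[0,-0.004,0,0],[-0.002,-0.006,0,0],[-0.004,-0.006,0,0],[-0.004,-0.006,0,0]]' && python3 -m crank '[[-0.002,0,0,0],[-0.004,0,0,0],[-0.004,0,0,0]]'
```

```text
time: 34.85
ee_pos: [414.5, -319.3, 85.9]
ee_rot: [0.707, 0.707, 0.002, -0.002]
wrist_force: [4.3, 15.6, 6.5]
width: 0.1
grasp_force: 7.7
time: 35.15
ee_pos: [414.4, -319.8, 85.7]
ee_rot: [0.707, 0.707, 0.004, -0.005]
wrist_force: [5.2, 32.5, 15.6]
width: 0.1
grasp_force: 16.6
```

```bash
python3 -m crank '[[0.015,0,0,0],[0.03,0,0,0],[0.03,0,-0.04,0],[0.03,-0.03,-0.08,0],[0.03,-0.06,-0.12,0]]'>/dev/null && python3 -m crank '[[0.04,-0.02,-0.01,0],[0.08,-0.04,-0.02,0],[0.12,-0.05,-0.03,0],[0.16,-0.06,-0.03,0],[0.16,-0.06,-0.03,0]]'; python3 - <<'E'
from h import *
for n in("scene","top"):
    p,W=cloud(n,f"pics/{n}12.png"); x,y,z=W[...,0],W[...,1],W[...,2]
    Q=W[(x>382)&(x<422)&(y>-365)&(y<-300)&(z>86)&(z<100)]; k=np.polyfit(Q[:,0],Q[:,1],1); print(n,"bar",len(Q),np.percentile(Q,[2,98],axis=0).round(1),"angle",np.arctan(k[0]))
    m=(x>395)&(x<550)&(y>-445)&(y<-360)&(z>60)&(z<120); Q=W[m]; A=np.c_[Q[:,0]-470,np.ones(len(Q))]; print("lid slope,z",np.linalg.lstsq(A,Q[:,2],rcond=None)[0])
    print(adapters(n))
    if n=="top": cv2.imwrite('pics/top12c.png',cv2.resize(p[130:270,250:430,::-1],None,fx=4,fy=4,interpolation=cv2.INTER_CUBIC))
E
```

```text
time: 36.15
ee_pos: [292.8, -132.9, 236.1]
ee_rot: [0.706, 0.708, 0.0, 0.001]
wrist_force: [0.2, -0.1, 1.3]
width: 0.1
grasp_force: 0.0
scene bar 38 [[ 383.  -339.    86.6]
 [ 421.6 -325.2   93.9]] angle 0.010945506042457658
lid slope,z [-2.30054073e-03  8.14315043e+01]
[(array([ 610.5, -111.3,   66.9]), array([ 607. , -111.5,   64.8]), array([48., 47., 15.]), 194)]
top bar 65 [[ 383.2 -358.1   86.5]
 [ 419.7 -314.4   97.2]] angle -0.16968859185152285
lid slope,z [-1.17761911e-03  8.23342419e+01]
[(array([ 603.8, -113.6,   67.9]), array([ 603.2, -114.5,   67.5]), array([45., 48., 20.]), 151)]
```

View pics/top12c.png

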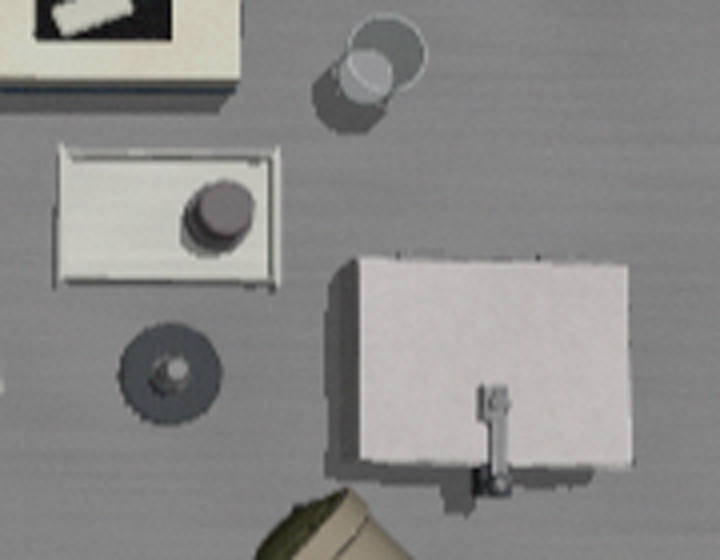

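The lid is shut and the hook lies over it with its notch round the stud (crop (495,400)). The hook stopped hard against the stud, and its measured angle is about 0.01 rad. The reject stands in the tray and the arm is clear.

```bash
python3 -c "
from rig import manip
print(manip.job_done())"
```

```text
the job is handed in; nothing more can be done
None
```

The job is handed in, with no verdict returned: the place 1 adapter stuck and stands in the reject tray, those from places 3 and 4 were good and stood in the case (place 2 was empty), and the lid is shut with the hook on the stud.

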